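# Ready the cardboard-strip length counter

### The arm

A 6-joint arm with a two-finger parallel gripper is mounted at the origin on the work surface. World frame = base frame: x ahead of the robot, y to its left, z up, the work surface at z = 0. Lengths are in m, angles in rad, forces in N, time in s.
With the tool pointing down it reaches from about 0.375 to 0.9 m from the base axis. Payload 3.1 kg.
Tool frame: the origin (TCP) lies at the very end of the fingers, on their centre line; the grasp point (between the pads) lies 19 mm behind it; z points along the fingers, y is the line along which they close (so a half turn about z gives the same grasp; the last joint's range is limited). The gripper opens to 85 mm and grips with 20 to 120 N. Pads are 22 mm wide; open, the fingers measure 114 mm over their backs; the gripper's body (76 mm by 85 mm) begins 54 mm behind the grasp point. The pads swing forward as they close: fully open they stand 13 mm farther back than shut.
Start: joints at [-1.339, 0.527, 1.433, -0, 1.181, -0.178], TCP at [0.25, -0.573, 0.231] pointing down, gripper open.
Joint ranges: [-3.08, 3.08], [-0.75, 2.2], [0.22, 2.44], [-1.43, 4.57], [0, 2.65], [-2.85, 2.85]. Speed limits (rad/s): [2.79, 2.79, 3.14, 3.14, 3.14, 3.14].

### API

Orientations are given as a unit quaternion [x, y, z, w].
In Python, from station import manip, vision gives the robot as it stands.
- The arm moves only by the tool drive_tool, never from a script. Its argument "deltas" is a list that holds one entry, the list of rows, each a list of 4 numbers: the shift along the tool's x, y, z in mm, then the turn about the tool's z in rad. A call has 1 to 5 rows; each row is the pose to reach, as a shift and turn from the pose commanded when the call began, along the tool's axes at that moment; what a row does not reach only later rows make up. A row lasts 1/12 s, in which the tool goes at most 41.7 mm and 7.16 degrees, less where a joint would pass 70% of its speed; a pose out of reach is approached as far as the arm can. A call with a gripper value outside its range is refused whole. "jaw" is the finger opening in mm, from 0 to 85.4, set as the call begins (left out, the last holds). The fingers move at their own pace and stop on an object; "force" is the grip in N (left out, the last holds). Time passes only in rows, so rows that repeat a pose let the fingers close. It gives the time, the measured TCP pose, the force, the opening and the grip force at its end, in the units of the state.
- manip.sense(): the state, without advancing time (a new reading comes with each control period).
- vision.snapshot(name): name is "side" or "top"; returns the picture (384x512x3 uint8, red, green, blue); there is no depth.
- vision.camera_model(name): a dict with "camera_matrix" (3x3 intrinsics, pixels), "rvec" (rotation vector, rad) and "tvec" (3), from world to camera coordinates, as OpenCV has them. Camera axes: x right, y down, z forward; pixel columns grow to the right and rows downward; lengths in m; the calibration is good to about 2 mm. A picture is of the moment at which its call begins. camera_model takes no time and is no camera call.
- manip.sign_off(): hands the job in; it is judged then, once.
The state is a dict: "t": time; "q": joint angles; "qd": joint speeds; "tau": joint torques, N m; "tcp_pos": TCP position; "tool_rot": TCP orientation; "force": force on the tool from outside, world axes, zero at the start; "ft_torque": the same for the moment, N m; "finger_gap": opening from 0.0 (shut) to 1.0 (fully open); "gripper_force": force on a finger pad.
Only numpy, scipy, OpenCV 4.12 (cv2) and the standard library are available. Lean on these libraries where they do the work, as an engineer would, in place of code of your own. Each camera call takes 0.05 s, during which the arm holds its last target. There are 200 camera calls.

### The job

Get the strip length counter ready for the next batch: swing its orange support arm out from the stowed position until it clicks into its end seat and stays out by itself, stopping there without forcing it, and turn the counter's black reset knob back to its zero stop. Do not disturb the glue bottle, the yellow pot or the brush.

Things in the scene. Friction and masses are not known exactly. Their poses are not given: they have to be found in the camera images.
- machine: Strip length counter, fixed. Base plate 200 x 230 x 12 mm; blue housing 120 (x) x 110 (y) mm, top at 70 mm, centred 5 mm to -x and -y of the origin (on the table). Support arm's vertical hinge axis at x -60, y +100 mm in this frame; stowed, the arm lies along +x, 39 mm clear of the housing's +y face (a 12 mm rubber bumper at x +45 mm bridges the gap).
- brace: Orange swing-out support arm: bar 22 mm wide, underside 53 mm and top 71 mm above the table, with a black round end 28 mm across (50 to 76 mm high), 189 mm from hinge axis to end. Origin on the hinge axis at table height, x along the arm to its free end, z up. Push it beyond 120 mm from the hinge; a detent track (steel arc, 75 mm from the hinge) lies beneath its inner half.
- brace_hinge (a point): A point on the arm's vertical hinge axis, 62 mm above the table.
- brace_tip (a point): The centre of the arm's black end, 175 mm from the hinge axis, 62 mm above the table.
- brace_swing (a joint): Swing (rad): 0 stowed, grows counter-clockwise from above. A spring pulls it back (2 N at 150 mm). The end seat is at an adjustable red catch on the arc, anywhere from 0.95 to 1.65, not reported: feel for it. Over the last 0.25 rad a sprung roller resists (about 7 N at 150 mm), then it drops into the seat against a firm stop. Only seated does it stay when let go. Over 40 N forces it.
- counter (a joint): Turn of the black reset knob on the housing's top (rad): 0 at the zero stop (pointer at the red mark, towards the machine's -x), growing clockwise seen from above; it starts at 0.6 to 1.3 and stays where it is left. Turn it counter-clockwise to reset.
- counter_grip (a point): On the knob's vertical axis at the height to grip, 107 mm above the table. The knob has a bar grip 14 mm thick, 42 mm long, 32 mm high (top 114 mm above the table); its x axis runs along the bar, and the white pointer line is at the -x end. A 44 mm disc lies under the bar.
- glue: White glue bottle with a red cap, 60 mm in diameter, 100 mm high, loose on the table; leave it alone. Origin at the centre of its underside.
- pot: Yellow open pot, 72 mm in diameter, 75 mm high, loose on the table; leave it alone. Origin at the centre of its underside.
- brush: Glue brush with a wooden handle, 190 mm long, lying on the table along its x axis; leave it alone. Origin at the centre of its underside.

How it is judged:
By the outcome, as a careful person would: the job done as asked, in the order asked, and still so for the second after the job is handed in, with the robot touching nothing.
It also fails if it takes over 70 s, if anything falls off the work surface, if the arm or the gripper's body presses on something with over 40 N, if the wrist force passes 120 N, or if a joint passes its speed limit or range.

## Working session

There is one attempt and no reset: what is moved stays moved. The work goes in short steps, Python scripts to look and compute and a tool call to move; the robot and the scene stay as the last step left them, time stands still between calls to the robot, and variables do not carry over. Pictures are saved under pics/ and viewed, at most 10 in all, crops included, and the job is handed in when it is done.

Besides the shell and the picture viewer there is one more tool, called after ">>>" by a JSON object that holds its "method" and its "body", one argument or row to a line. drive_tool: Moves the arm, as the interface text tells. Its arguments: {"type":"object","properties":{"deltas":{"type":"array"},"jaw":{"type":"number"},"force":{"type":"number"}},"required":["deltas"]}

```bash
mkdir -p pics; python3 - <<'E'
from station import manip, vision
import cv2
for n in("top","side"):
    cv2.imwrite(f"pics/{n}0.png",vision.snapshot(n)[:,:,::-1]); print({k:v.tolist() if hasattr(v,'tolist') else v for k,v in vision.camera_model(n).items()})
s=manip.sense();print(s['t'],s['tcp_pos'],s['tool_rot'],s['force'])
E
```

```text
{'camera_matrix': [[395.0025478983798, 0.0, 264.4032071144951], [0.0, 395.0025478983798, 192.2040315961681], [0.0, 0.0, 1.0]], 'rvec': [2.186182242282566, -2.2381447385934705, 0.05467998381583565], 'tvec': [0.012714643160883844, 0.5656146546778869, 0.9413829111589966]}
{'camera_matrix': [[402.981100655578, 0.0, 260.68682664452626], [0.0, 402.981100655578, 187.11175397497726], [0.0, 0.0, 1.0]], 'rvec': [0.7227019753945148, -2.5389050021963366, 1.1853192590204673], 'tvec': [0.49294497450417923, 0.2568621721062574, 0.8647342987249353]}
0.1 [ 0.24944803 -0.57235743  0.230428  ] [ 9.78982423e-01  2.03942301e-01 -1.95654147e-05 -9.76045200e-04] [ 0.03504208 -0.15161511  0.15793083]
```

View pics/top0.png

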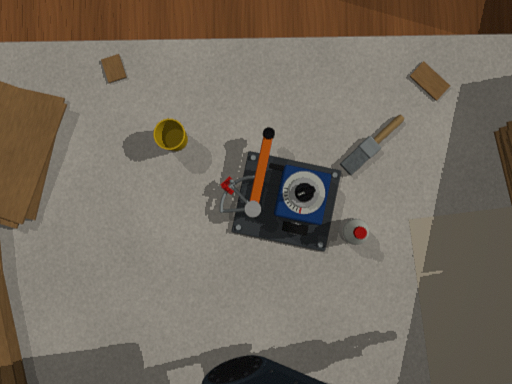

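View pics/side0.png

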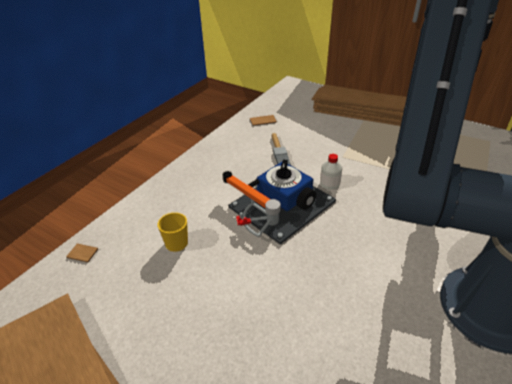

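The top view shows the arm's hinge at about (253,209), its black tip at (269,133), the knob at (305,192), the red catch at (228,186), the pot at (171,135), and the glue cap at (360,232). In the side view the tip is at (228,177). Next I'll measure these and zoom in.

```bash
cat > h.py <<'E'
import numpy as np,cv2
from station import manip,vision
def ray(n,p,z):
    c=vision.camera_model(n);R=cv2.Rodrigues(np.array(c['rvec'],float))[0];t=np.array(c['tvec'])
    d=R.T@np.linalg.inv(c['camera_matrix'])@np.array([*p,1.]);o=-R.T@t
    return o+d*(z-o[2])/d[2]
def px(n,P):
    c=vision.camera_model(n)
    return cv2.projectPoints(np.array(P,float).reshape(-1,3),np.array(c['rvec'],float),np.array(c['tvec'],float),np.array(c['camera_matrix'],float),None)[0].reshape(-1,2)
E
python3 - <<'E'
from h import *
for nm,p,z in [("hinge",(253,209),.075),("tip",(269,133),.076),("knob",(305,192),.114),("catch",(228,186),.03),("pot",(171,135),.075),("glue",(360,232),.1),("c1",(252,156),.012),("c2",(340,173),.012),("c3",(321,245),.012),("c4",(238,231),.012)]:
    print(nm,ray("top",p,z).round(4))
print(ray("side",(228,177),.065).round(4))
im=cv2.imread("pics/top0.png")[125:255,215:375]
cv2.imwrite("pics/z.png",cv2.resize(im,None,fx=4.6,fy=4.6,interpolation=cv2.INTER_CUBIC))
E
```

```text
hinge [0.5266 0.0269 0.075 ]
tip [ 0.6966 -0.013   0.076 ]
knob [ 0.5607 -0.086   0.114 ]
catch [0.5817 0.0851 0.03  ]
pot [0.6968 0.207  0.075 ]
glue [ 0.4712 -0.2053  0.1   ]
c1 [0.6535 0.0272 0.012 ]
c2 [ 0.6078 -0.1839  0.012 ]
c3 [ 0.436  -0.1331  0.012 ]
c4 [0.4744 0.0648 0.012 ]
[ 0.6943 -0.0093  0.065 ]
```

View pics/z.png

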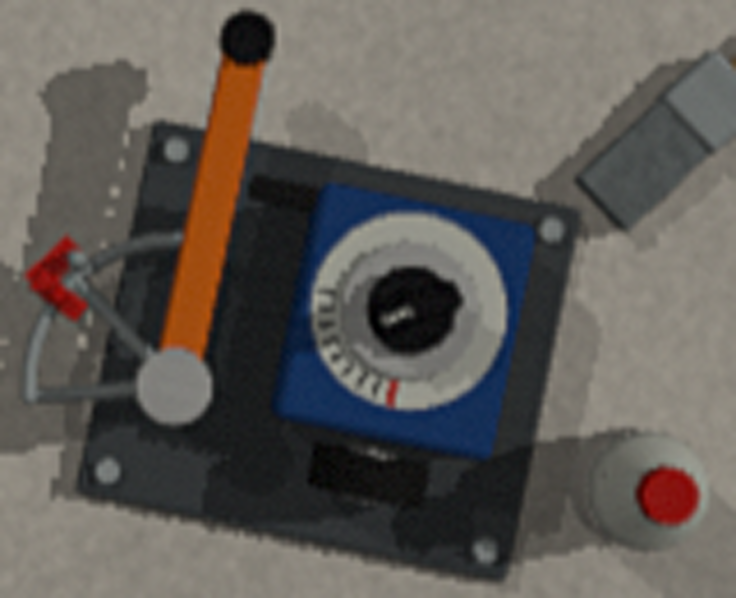

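The zoomed crop shows the arm bar running from the hinge at (175,385) to the tip at (247,38). The red catch is near (57,278), which puts the seat at a swing of about 1.03. The knob is at (410,310) with its white pointer at (400,315), pointing image-left, so the counter is at about 1.06. The measured hinge-to-tip length is 174.6 mm against the 175 mm given, and the two cameras agree to about 4 mm. I'll close the fingers and move to the inner side of the arm.

>>> {"method": "drive_tool", "body": {
  "deltas": [
    [[35,-18.6,0,0],[70,-37.2,0,0],[105,-55.8,0,0],[140,-74.4,0,0],[175,-93,0,0]]
  ],
  "jaw": 0
}}

```text
t: 0.52
tcp_pos: [0.3735, -0.4161, 0.2309]
tool_rot: [0.979, 0.204, -0.0, -0.001]
force: [-0.1, -0.5, 0.1]
finger_gap: 0.296
gripper_force: 0.0
```

>>> {"method": "drive_tool", "body": {
  "deltas": [
    [[35,-18.6,0,0],[70,-37.2,0,0],[105,-55.8,0,0],[140,-74.4,0,0],[175,-93,0,0]]
  ]
}}

```text
t: 0.93
tcp_pos: [0.4969, -0.2608, 0.231]
tool_rot: [0.979, 0.204, -0.0, -0.0]
force: [0.1, -1.1, -0.1]
finger_gap: 0.006
gripper_force: 0.0
```

>>> {"method": "drive_tool", "body": {
  "deltas": [
    [[35,-18.6,0,0],[70,-37.2,0,0],[105,-55.8,0,0],[140,-74.4,0,0],[175,-93,0,0]]
  ]
}}

```text
t: 1.35
tcp_pos: [0.6201, -0.1056, 0.2308]
tool_rot: [0.979, 0.204, -0.0, -0.0]
force: [0.5, -0.9, -0.6]
finger_gap: -0.002
gripper_force: 0.0
```

>>> {"method": "drive_tool", "body": {
  "deltas": [
    [[30,-16,0,0],[59,-30,0,0],[59,-30,0,0],[59,-30,0,0]]
  ]
}}

```text
t: 1.68
tcp_pos: [0.6619, -0.0547, 0.2304]
tool_rot: [0.979, 0.206, -0.001, -0.0]
force: [-0.3, -1.3, -0.5]
finger_gap: -0.003
gripper_force: 0.0
```

>>> {"method": "drive_tool", "body": {
  "deltas": [
    [[0,0,40,0],[0,0,80,0],[0,0,115,0],[0,0,140,0],[0,0,155,0]]
  ]
}}

```text
t: 2.1
tcp_pos: [0.6579, -0.0575, 0.0723]
tool_rot: [0.979, 0.203, -0.004, -0.001]
force: [-0.1, 0.3, 0.7]
finger_gap: -0.001
gripper_force: 0.0
```

>>> {"method": "drive_tool", "body": {
  "deltas": [
    [[0,0,12,0],[0,0,24,0],[0,0,30,0],[0,0,30,0]]
  ]
}}

```text
t: 2.43
tcp_pos: [0.6608, -0.0569, 0.0453]
tool_rot: [0.979, 0.204, -0.001, -0.0]
force: [-0.2, -0.1, 0.6]
finger_gap: -0.0
gripper_force: 0.0
```

```bash
cat > plan.py <<'E'
from h import *
H=np.array([.5266,.0269]);a0=-.228
# tool (x,y) target in mm relative to a given tcp; finger box half 11 x 14.5
def tgt(s,r=.15,gap=0):
    a=a0+s;u=np.array([np.cos(a),np.sin(a)]);n=np.array([-u[1],u[0]])
    rel=a-.41;d=.011*abs(np.sin(rel))+.0145*abs(np.cos(rel))+.011+gap
    return H+r*u-d*n
T=np.array([[.917,.399],[.399,-.917]])
if __name__=="__main__":
    s=manip.sense();p=s['tcp_pos'][:2];print(s['t'],s['tcp_pos'],s['force'])
    for sw in [0]+list(np.arange(.05,1.25,.05)): print(round(sw,2),(T@(tgt(sw)-p)*1000).round(1),tgt(sw).round(4))
E
python3 plan.py
```

```text
2.4333 [ 0.66078294 -0.05691006  0.04531673] [-0.22045894 -0.0673126   0.64266669]
0 [ 13.5 -17.6] [ 0.6661 -0.0354]
0.05 [ 19.  -22.9] [ 0.6691 -0.0284]
0.1 [ 24.3 -28.5] [ 0.6717 -0.0211]
0.15 [ 29.3 -34.4] [ 0.6739 -0.0137]
0.2 [ 34.  -40.6] [ 0.6757 -0.0061]
0.25 [ 38.4 -47.1] [0.6772 0.0016]
0.3 [ 42.5 -53.9] [0.6782 0.0094]
0.35 [ 46.2 -60.9] [0.6789 0.0173]
0.4 [ 49.6 -68.1] [0.6791 0.0253]
0.45 [ 52.6 -75.5] [0.6789 0.0333]
0.5 [ 55.3 -83.1] [0.6783 0.0413]
0.55 [ 57.5 -90.8] [0.6772 0.0493]
0.6 [ 59.3 -98.7] [0.6758 0.0573]
0.65 [  60.7 -106.5] [0.6739 0.065 ]
0.7 [  61.7 -113.5] [0.6721 0.0718]
0.75 [  62.4 -120.6] [0.6699 0.0786]
0.8 [  62.8 -127.8] [0.6674 0.0853]
0.85 [  62.8 -135. ] [0.6645 0.092 ]
0.9 [  62.5 -142.3] [0.6613 0.0985]
0.95 [  61.8 -149.6] [0.6578 0.1049]
1.0 [  60.8 -156.8] [0.6539 0.1111]
1.05 [  59.4 -164.1] [0.6497 0.1172]
1.1 [  57.6 -171.3] [0.6452 0.1232]
1.15 [  55.4 -178.5] [0.6404 0.1289]
1.2 [  52.9 -185.6] [0.6352 0.1344]
```

>>> {"method": "drive_tool", "body": {
  "deltas": [
    [[12,-12,0,0],[16,-20,0,0],[22,-26,0,0],[27,-32,0,0],[34,-41,0,0]]
  ]
}}

```text
t: 2.85
tcp_pos: [0.6762, -0.0057, 0.0472]
tool_rot: [0.979, 0.204, -0.0, 0.001]
force: [-1.7, -3.2, 2.8]
finger_gap: 0.003
gripper_force: 1.6
```

>>> {"method": "drive_tool", "body": {
  "deltas": [
    [[4,-6,0,0],[8,-13,0,0],[12,-20,0,0],[16,-27,0,0],[19,-35,0,0]]
  ]
}}

```text
t: 3.27
tcp_pos: [0.6799, 0.035, 0.0461]
tool_rot: [0.979, 0.204, -0.0, 0.0]
force: [-2.3, -2.9, 0.8]
finger_gap: -0.002
gripper_force: 1.4
```

>>> {"method": "drive_tool", "body": {
  "deltas": [
    [[2.5,-7.5,0,0],[4.5,-15,0,0],[6,-20,0,0],[7,-25,0,0],[8,-30,0,0]]
  ]
}}

```text
t: 3.68
tcp_pos: [0.6751, 0.0656, 0.0462]
tool_rot: [0.979, 0.204, 0.0, 0.0]
force: [-1.0, -2.5, 0.1]
finger_gap: -0.0
gripper_force: 1.3
```

>>> {"method": "drive_tool", "body": {
  "deltas": [
    [[0,-3,0,0],[0.5,-6,0,0],[1,-9,0,0],[1,-12,0,0],[1,-15,0,0]]
  ]
}}

```text
t: 4.1
tcp_pos: [0.6702, 0.0793, 0.0464]
tool_rot: [0.979, 0.204, 0.0, 0.0]
force: [-1.0, -2.5, -0.1]
finger_gap: 0.001
gripper_force: 1.2
```

```bash
python3 plan.py | sed -n '1p;16,25p'
```

```text
4.1 [0.67024519 0.07925589 0.04635134] [-0.96041885 -2.49629037 -0.12212316]
0.7 [-1.3  7.6] [0.6721 0.0718]
0.75 [-0.6  0.5] [0.6699 0.0786]
0.8 [-0.2 -6.7] [0.6674 0.0853]
0.85 [ -0.2 -13.9] [0.6645 0.092 ]
0.9 [ -0.5 -21.2] [0.6613 0.0985]
0.95 [ -1.2 -28.5] [0.6578 0.1049]
1.0 [ -2.2 -35.8] [0.6539 0.1111]
1.05 [ -3.7 -43. ] [0.6497 0.1172]
1.1 [ -5.4 -50.3] [0.6452 0.1232]
1.15 [ -7.6 -57.4] [0.6404 0.1289]
```

>>> {"method": "drive_tool", "body": {
  "deltas": [
    [[0,-2.5,0,0],[0,-5,0,0],[0,-7.5,0,0],[0,-10,0,0],[0,-12.5,0,0]]
  ]
}}

```text
t: 4.52
tcp_pos: [0.6652, 0.0893, 0.0464]
tool_rot: [0.979, 0.204, -0.0, 0.001]
force: [-0.2, -6.3, -0.6]
finger_gap: -0.001
gripper_force: 2.4
```

>>> {"method": "drive_tool", "body": {
  "deltas": [
    [[0,-1.5,0,0],[-0.2,-3,0,0],[-0.3,-4.5,0,0],[-0.4,-6,0,0],[-0.5,-7,0,0]]
  ]
}}

```text
t: 4.93
tcp_pos: [0.6619, 0.0975, 0.0464]
tool_rot: [0.979, 0.204, 0.0, -0.0]
force: [-0.7, -2.8, 0.1]
finger_gap: 0.004
gripper_force: 0.8
```

>>> {"method": "drive_tool", "body": {
  "deltas": [
    [[0,-1.5,0,0],[-0.2,-3,0,0]]
  ]
}}

```text
t: 5.1
tcp_pos: [0.6606, 0.1003, 0.0464]
tool_rot: [0.979, 0.204, 0.0, -0.0]
force: [1.0, -0.9, 0.2]
finger_gap: 0.002
gripper_force: 0.4
```

>>> {"method": "drive_tool", "body": {
  "deltas": [
    [[-0.1,-1.5,0,0],[-0.3,-3,0,0]]
  ]
}}

```text
t: 5.27
tcp_pos: [0.6589, 0.1031, 0.0463]
tool_rot: [0.979, 0.204, 0.0, -0.0]
force: [-0.8, 0.7, 0.3]
finger_gap: -0.003
gripper_force: 0.0
```

Contact force fell to zero, which suggests the arm dropped into the seat ahead of the finger. I'll check with a picture.

```bash
python3 - <<'E'
from h import *
im=vision.snapshot("top")[:,:,::-1][115:265,175:375]
im2=vision.snapshot("side")[:,:,::-1][130:260,160:360]
cv2.imwrite("pics/p4.png",np.vstack([cv2.resize(im,(600,450),interpolation=cv2.INTER_CUBIC)]))
cv2.imwrite("pics/s4.png",cv2.resize(im2,None,fx=3.8,fy=3.8,interpolation=cv2.INTER_CUBIC))
E
```

```text
(no output)
```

View pics/s4.png

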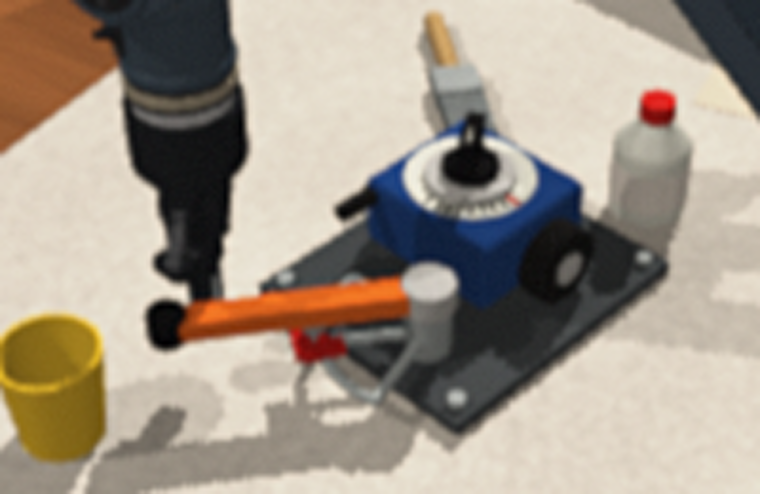

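The side crop shows the arm swung out over the red catch at (320,345), with its tip at (165,325) and the pot clear. I'll back the finger off and check that the arm stays.

>>> {"method": "drive_tool", "body": {
  "deltas": [
    [[1,6,0,0],[2,15,0,0],[2,25,0,0],[2,35,0,0],[2,35,0,0]]
  ]
}}

```text
t: 5.78
tcp_pos: [0.6766, 0.0679, 0.0465]
tool_rot: [0.979, 0.203, 0.001, 0.001]
force: [0.7, 0.0, -0.3]
finger_gap: -0.001
gripper_force: 0.0
```

```bash
python3 - <<'E'
from h import *
s=manip.sense();print(s['t'],s['tcp_pos'],s['force'])
for z in (.062,.07):
  p=ray("side",(203.4,215.5),z)[:2]-[.5266,.0269];print(np.hypot(*p),np.arctan2(p[1],p[0])+.228)
im=vision.snapshot("side")[:,:,::-1][130:260,160:360]
cv2.imwrite("pics/s5.png",cv2.resize(im,None,fx=3.8,fy=3.8,interpolation=cv2.INTER_CUBIC))
E
```

```text
5.7833 [0.67663168 0.06794231 0.04647353] [ 0.67470155  0.04175034 -0.31932933]
0.17752501945024526 0.961074847715478
0.17743548268461048 1.0093286373449404
```

View pics/s5.png

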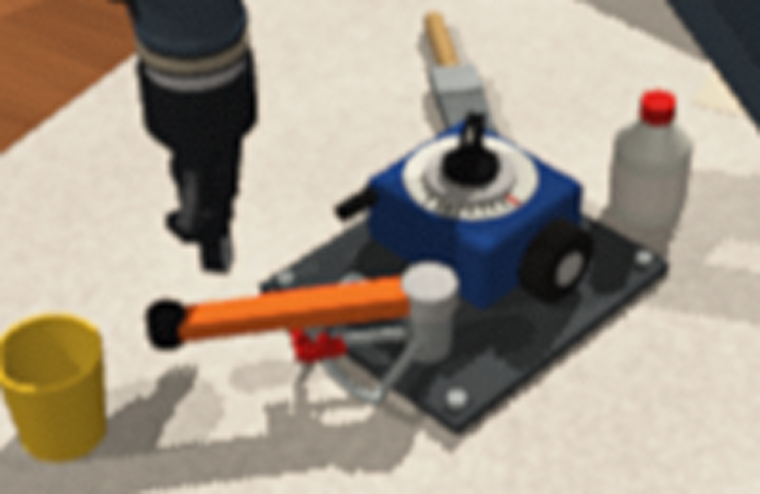

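The arm stays out by itself after the finger leaves: its tip is still at (165,325), a swing of about 0.98. Now I'll lift clear and look closely at the knob.

>>> {"method": "drive_tool", "body": {
  "deltas": [
    [[0,0,-30,0],[0,0,-70,0],[0,0,-110,0],[0,0,-150,0],[0,0,-150,0]]
  ]
}}

```text
t: 6.25
tcp_pos: [0.6803, 0.0708, 0.2062]
tool_rot: [0.979, 0.204, 0.009, 0.002]
force: [1.4, 0.8, 0.9]
finger_gap: 0.003
gripper_force: 0.0
```

```bash
python3 - <<'E'
from h import *
s=manip.sense();print(s['t'],s['tcp_pos'],s['q'])
a=vision.snapshot("top")[:,:,::-1][165:220,278:333]
b=vision.snapshot("side")[:,:,::-1][150:205,256:311]
cv2.imwrite("pics/k.png",np.hstack([cv2.resize(i,(396,396),interpolation=cv2.INTER_CUBIC) for i in(a,b)]))
E
```

```text
6.25 [0.68026316 0.07082912 0.20624168] [-5.94232565e-02  6.27348960e-01  1.31134454e+00  3.77462118e-04
  1.18521516e+00  1.10037928e+00]
```

View pics/k.png

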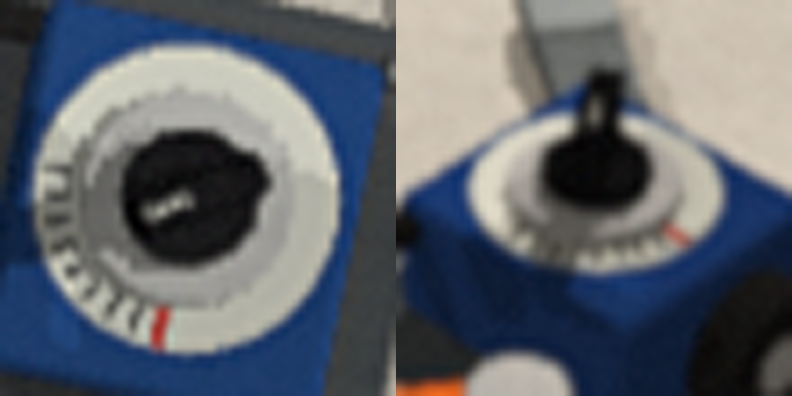

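In the left half (top view) the knob disc is centred at (189,198), the white line runs (148,213) to (190,198), the far end of the bar is at about (265,177), and the red mark is at (163,325). The right half (side view) shows the bar upright at (600,100).

```bash
python3 - <<'E'
from h import *
f=lambda x,y,z: ray("top",(278+x/7.2-.4,165+y/7.2-.4),z)[:2]
a,b=f(148,213,.114),f(265,177,.114);print(a,b,(a+b)/2,np.hypot(*(a-b)),np.arctan2(*(a-b)[::-1]))
d=f(148,213,.114)-f(190,198,.114);print(np.arctan2(d[1],d[0]),np.hypot(*d))
c=f(189,198,.085);m=f(163,325,.078);print(c,m,np.arctan2(*(m-c)[::-1]))
g=lambda x,y,z: ray("side",(256+(x-396)/7.2-.4,150+y/7.2-.4),z)[:2]
print(g(598,165,.083),g(606,72,.114))
print((c-manip.sense()['tcp_pos'][:2]))
E
```

```text
[ 0.55634465 -0.07114191] [ 0.56626583 -0.10635712] [ 0.56130524 -0.08874952] 0.036586078618998506 1.845408617781504
1.8898078161574496 0.013321638676114973
[ 0.56143635 -0.08686878] [ 0.5224432  -0.07853923] 2.9311399772731725
[ 0.56102496 -0.0863148 ] [ 0.56756395 -0.10248702]
[-0.11466626 -0.15779625]
```

>>> {"method": "drive_tool", "body": {
  "deltas": [
    [[-34,19,0,-0.12],[-68,38,0,-0.24],[-103,58,0,-0.36],[-138,78,0,-0.48],[-172,97,0,-0.6]]
  ],
  "jaw": 50,
  "force": 40
}}

```text
t: 6.77
tcp_pos: [0.5534, -0.0867, 0.1943]
tool_rot: [0.874, 0.486, -0.002, -0.002]
force: [0.9, -0.0, 0.4]
finger_gap: 0.585
gripper_force: 0.0
```

>>> {"method": "drive_tool", "body": {
  "deltas": [
    [[0,0,0,-0.12],[0,0,0,-0.24],[0,0,0,-0.36],[0,0,0,-0.48],[0,0,0,-0.6]]
  ]
}}

```text
t: 7.18
tcp_pos: [0.5547, -0.0859, 0.1943]
tool_rot: [0.692, 0.722, -0.001, -0.002]
force: [-0.9, 0.1, -0.2]
finger_gap: 0.585
gripper_force: 0.0
```

>>> {"method": "drive_tool", "body": {
  "deltas": [
    [[0,0,0,-0.12],[0,0,0,-0.24],[0,0,0,-0.255],[0,0,0,-0.255],[0,0,0,-0.255]]
  ]
}}

```text
t: 7.6
tcp_pos: [0.5556, -0.0859, 0.1953]
tool_rot: [0.597, 0.802, -0.0, -0.001]
force: [-0.4, 0.5, -0.1]
finger_gap: 0.581
gripper_force: 0.0
```

```bash
python3 - <<'E'
from h import *
from scipy.spatial.transform import Rotation as R
s=manip.sense();M=R.from_quat(s['tool_rot']).as_matrix();print(s['t'],s['tcp_pos'],np.arctan2(M[1,0],M[0,0]),M[:,2],s['q'][5],s['force'])
print(M.T@(np.array([.5613,-.087,.09])-s['tcp_pos'])*1000)
E
```

```text
7.6 [ 0.55562537 -0.08590323  0.19530426] 1.8611818494260934 [-2.12411572e-03  8.67188598e-04 -9.99997368e-01] -0.6426066232441625 [-0.44800602  0.52832443 -0.07171036]
[ -2.82715298   5.31117583 105.29097499]
```

>>> {"method": "drive_tool", "body": {
  "deltas": [
    [[-3,5,25,0],[-3,5,50,0],[-3,5,70,0],[-3,5,80,0],[-3,5,80,0]]
  ]
}}

```text
t: 8.02
tcp_pos: [0.5601, -0.087, 0.1138]
tool_rot: [0.597, 0.802, -0.001, -0.003]
force: [-0.5, 0.3, -0.5]
finger_gap: 0.586
gripper_force: 0.0
```

>>> {"method": "drive_tool", "body": {
  "deltas": [
    [[0,0,7,0],[0,0,14,0],[0,0,20,0],[0,0,25,0],[0,0,25,0]]
  ]
}}

```text
t: 8.43
tcp_pos: [0.5616, -0.0874, 0.0907]
tool_rot: [0.596, 0.803, -0.0, -0.001]
force: [-0.1, 0.2, -0.7]
finger_gap: 0.582
gripper_force: 0.0
```

>>> {"method": "drive_tool", "body": {
  "deltas": [
    [[0,0,0,0],[0,0,0,0],[0,0,0,0],[0,0,0,0],[0,0,0,0]]
  ],
  "jaw": 0,
  "force": 30
}}

```text
t: 8.85
tcp_pos: [0.5629, -0.0877, 0.0919]
tool_rot: [0.596, 0.803, 0.001, 0.001]
force: [1.1, 1.3, 0.5]
finger_gap: 0.157
gripper_force: 34.6
```

The jaws read 13.4 mm, which matches the 14 mm bar. Now I'll turn it counter-clockwise.

>>> {"method": "drive_tool", "body": {
  "deltas": [
    [[0,0,0,-0.09],[0,0,0,-0.18],[0,0,0,-0.27],[0,0,0,-0.36],[0,0,0,-0.45]]
  ]
}}

```text
t: 9.27
tcp_pos: [0.563, -0.0877, 0.0919]
tool_rot: [0.4, 0.916, 0.0, 0.001]
force: [1.5, 1.2, 1.5]
finger_gap: 0.162
gripper_force: 34.6
```

```bash
cat > st.py <<'E'
from h import *
from scipy.spatial.transform import Rotation as R
s=manip.sense();M=R.from_quat(s['tool_rot']).as_matrix();print(s['t'],s['tcp_pos'],'yaw',np.arctan2(M[1,0],M[0,0]),s['force'],s['ft_torque'],s['finger_gap'],s['gripper_force'])
E
python3 st.py
```

```text
9.2667 [ 0.56297026 -0.08771292  0.09186204] yaw 2.3177486636345757 [1.46269376 1.19732621 1.50321308] [ 0.10352365 -0.2949627  -0.02208487] 0.16151046831216137 34.590089321136475
```

>>> {"method": "drive_tool", "body": {
  "deltas": [
    [[0,0,0,-0.08],[0,0,0,-0.16],[0,0,0,-0.23],[0,0,0,-0.3],[0,0,0,-0.35]]
  ]
}}

```text
t: 9.68
tcp_pos: [0.563, -0.0877, 0.0919]
tool_rot: [0.235, 0.972, 0.0, 0.001]
force: [1.4, 1.9, 0.6]
finger_gap: 0.157
gripper_force: 34.6
```

```bash
python3 st.py
```

```text
9.6833 [ 0.56300003 -0.0876873   0.09187513] yaw 2.6663893148014584 [1.38438508 1.87848964 0.62218341] [ 0.14573902 -0.28424007 -0.06206285] 0.1571475141977327 34.593209624290466
```

Zero should be at a yaw of about 2.92, so I'll go in small turns and watch the twisting moment.

>>> {"method": "drive_tool", "body": {
  "deltas": [
    [[0,0,0,-0.04],[0,0,0,-0.08],[0,0,0,-0.12],[0,0,0,-0.16],[0,0,0,-0.19]]
  ]
}}

```text
t: 10.1
tcp_pos: [0.563, -0.0877, 0.0919]
tool_rot: [0.143, 0.99, 0.0, 0.001]
force: [2.3, 0.6, 0.7]
finger_gap: 0.154
gripper_force: 34.6
```

```bash
python3 st.py
```

```text
10.1 [ 0.56301847 -0.08766154  0.0918707 ] yaw 2.8551258861170967 [2.27629257 0.62573628 0.70207209] [ 0.17767195 -0.2848072  -0.07564072] 0.15408607638806368 34.5938640832901
```

>>> {"method": "drive_tool", "body": {
  "deltas": [
    [[0,0,0,-0.02],[0,0,0,-0.04]]
  ]
}}

```text
t: 10.27
tcp_pos: [0.563, -0.0877, 0.0919]
tool_rot: [0.123, 0.992, -0.0, 0.001]
force: [2.4, 0.8, 2.2]
finger_gap: 0.157
gripper_force: 34.8
```

```bash
python3 st.py
```

```text
10.2667 [ 0.56298535 -0.08767953  0.09185993] yaw 2.8944655598792757 [2.40407306 0.84544078 2.20816434] [ 0.24416406 -0.45525565 -0.0720588 ] 0.15712508926418664 34.7537362575531
```

>>> {"method": "drive_tool", "body": {
  "deltas": [
    [[0,0,0,-0.02],[0,0,0,-0.04]]
  ]
}}

```text
t: 10.43
tcp_pos: [0.563, -0.0877, 0.0919]
tool_rot: [0.104, 0.995, 0.0, 0.001]
force: [2.6, 0.5, 4.0]
finger_gap: 0.154
gripper_force: 37.8
```

```bash
python3 st.py
```

```text
10.4333 [ 0.56295311 -0.08767758  0.09186707] yaw 2.93239579583846 [2.60658591 0.45968178 4.02259594] [ 0.16905511 -0.42441931 -0.92894565] 0.15386335907977067 37.82878518104553
```

The moment jumped to -0.93 N m at a yaw of 2.93, so the knob is on its zero stop. I'll release and lift.

>>> {"method": "drive_tool", "body": {
  "deltas": [
    [[0,0,0,0],[0,0,0,0],[0,0,0,0],[0,0,0,0]]
  ],
  "jaw": 50
}}

```text
t: 10.77
tcp_pos: [0.561, -0.0875, 0.0908]
tool_rot: [0.104, 0.995, 0.0, -0.001]
force: [-0.3, -0.1, -0.5]
finger_gap: 0.585
gripper_force: 0.0
```

>>> {"method": "drive_tool", "body": {
  "deltas": [
    [[0,0,-10,0],[0,0,-40,0],[0,0,-75,0],[0,0,-110,0],[0,0,-140,0]]
  ]
}}

```text
t: 11.18
tcp_pos: [0.562, -0.0877, 0.2341]
tool_rot: [0.104, 0.995, -0.0, 0.001]
force: [0.7, 0.1, -0.4]
finger_gap: 0.589
gripper_force: 0.0
```

>>> {"method": "drive_tool", "body": {
  "deltas": [
    [[20,0,-20,0],[60,0,-20,0],[100,0,-20,0],[120,0,-20,0],[120,0,-20,0]]
  ]
}}

```text
t: 11.6
tcp_pos: [0.4387, -0.0607, 0.2515]
tool_rot: [0.104, 0.995, 0.001, -0.003]
force: [-0.6, 0.4, 0.7]
finger_gap: 0.584
gripper_force: 0.0
```

```bash
python3 st.py; python3 - <<'E'
from h import *
a=vision.snapshot("top")[:,:,::-1][110:260,150:400]
b=vision.snapshot("side")[:,:,::-1][130:260,150:350]
cv2.imwrite("pics/f.png",np.vstack([cv2.resize(i,(480,295),interpolation=cv2.INTER_CUBIC) for i in(a,b)]))
E
```

```text
11.6 [ 0.43866602 -0.06065872  0.25152748] yaw 2.9340264391191133 [-0.60101188  0.41992781  0.6538334 ] [-0.02361467 -0.00301211 -0.00467943] 0.5835555187871848 0.0
```

View pics/f.png

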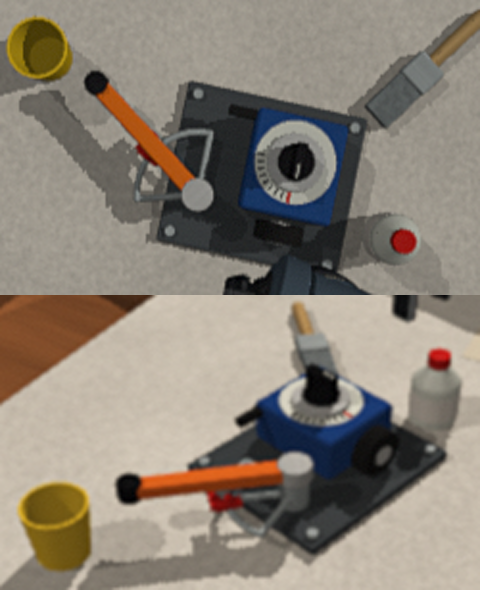

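The final pictures show the arm still out at the catch (top view, tip (95,82)) and the knob bar at (295,162) lined up with the red mark at (289,198). The pot, brush and bottle haven't moved, and the gripper is clear.

```bash
python3 -c "
from station import manip
print(manip.sign_off())"
```

```text
the job is handed in; nothing more can be done
None
```

The job is handed in: the orange support arm is in its end seat and stays out by itself, the reset knob is back on its zero stop, and the bottle, pot and brush were left alone.

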